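# Open the ratchet frame clamp on the print stall

## Robot

A 7-joint arm with a two-finger parallel gripper is mounted at the origin on the work surface. World frame = base frame: x ahead of the robot, y to its left, z up, the work surface at z = 0. Lengths are in m, angles in rad, forces in N, time in s.
With the tool pointing down it reaches from about 0.4 to 0.85 m from the base axis. Payload 6.9 kg.
Tool frame: the origin (TCP) lies between the finger pads; the fingertips stand 19 mm ahead of it and the grasp point (between the pads) is the TCP; x points along the fingers, y is the direction in which the jaws open and shut, and the axes are right-handed (so a half turn about x gives the same grasp; the last joint's range is limited). The gripper opens to 85 mm and grips with 20 to 120 N. Pads are 22 mm wide; open, the fingers measure 114 mm over their backs; the gripper's body (76 mm by 85 mm) begins 54 mm behind the grasp point. The pads swing forward as they close: fully open they stand 13 mm farther back than shut.
Start: joints at [1.25, 0.507, -0.238, 1.5, 0.126, 1.149, -0.155], TCP at [0.258, -0.569, 0.25] pointing down, gripper open.
Joint ranges: [-3.08, 3.08], [-0.24, 2.05], [-1.43, 1.35], [0, 2.5], [-1.52, 4.66], [0.17, 1.96], [-2.89, 2.89]. Speed limits (rad/s): [2.39, 2.39, 3.14, 3.14, 3.14, 3.14, 3.14].

## Interface

Orientations are given as a rotation vector (axis times angle).
In Python, from cell import * gives the robot as it stands. The module is installed in compiled form; this text tells all that it offers.
- The arm moves only by the shell command python3 -m jog 'ROWS'. ROWS is JSON, one flat list of numbers, 7 for each row, row after row: the shift along the tool's x, y, z in mm, then the turn, a rotation vector about the tool's x, y, z in rad, then the opening, from -1 (shut) to 1 (fully open). In form: [tx, ty, tz, ax, ay, az, grip, tx, ty, tz, ax, ay, az, grip, ...]. A call has 1 to 10 rows; each row is the pose to reach, as a shift and turn from the pose commanded when the call began, along the tool's axes at that moment; what a row does not reach only later rows make up. A row lasts 1/10 s, in which the tool goes at most 50 mm and 8.59 degrees, less where a joint would pass 70% of its speed; a pose out of reach is approached as far as the arm can. A call with a gripper value outside its range is refused whole. The fingers move at their own pace and stop on an object; the grip force is fixed at half the most. Time passes only in rows, so rows that repeat a pose let the fingers close. It gives the time, the measured TCP pose, the force and the opening at its end, in the units of the state.
- get_state(): the state, without advancing time (a new reading comes with each control period).
- read_camera(name): name is "side" or "top" or "wrist"; returns the picture (384x512x3 uint8, red, green, blue); there is no depth.
- camera_info(name): a dict with "vfov" (degrees; the focal length in pixels is half the picture's height over the tangent of half this angle, whatever the lens; pixels are square), "cx", "cy" (the principal point, pixels), "pose" (4x4, takes a point from camera to world coordinates). Camera axes: x right, y up, looking along -z (the intrinsics and any distortion apply to the point x, -y, -z); pixel columns grow to the right and rows downward; lengths in m; the calibration is good to about 2 mm. The wrist camera is an equidistant fisheye: a pixel r from the principal point sees the ray r / f radians off the axis. A picture is of the moment at which its call begins: read the wrist's pose just before it. camera_info takes no time and is no camera call; for the wrist camera it gives the pose at the moment of the call.
- hand_in(): hands the job in, once; it reports no verdict.
The state is a dict: "time_s": time; "joints": joint angles; "joint_vel": joint speeds; "joint_efforts": joint torques, N m; "position": TCP position; "orientation": TCP orientation; "ft_force": force on the tool from outside, world axes, zero at the start; "torque": the same for the moment, N m; "width": finger opening in m.
Only numpy, scipy, OpenCV 4.12 (cv2) and the standard library are available. Lean on these libraries where they do the work, as an engineer would, in place of code of your own. Each camera call takes 0.05 s, during which the arm holds its last target. There are 200 camera calls.

## Task

The glue in the frame clamp has set, so open the clamp: lift the white glue jar with the yellow lid off the clamp's bed, where it blocks the jaw, and stand it upright on the cork mat, flip the red ratchet pawl right over onto the frame side, and then slide the blue jaw back as far as it goes. Keep the jar upright, and leave the framed print lying where it is, the pawl flipped over and the jaw open.

Things in the scene. Friction and masses are not known exactly. Their poses are not given: they have to be found in the camera images.
- clamp: frame clamp, fixed: plywood bed 180 x 320 x 16 mm (x, y, z), origin at the centre of its underside. Its y is the slide direction: wooden fence (top 50 mm above the table) at the -y end, then framed print, blue jaw, open bed with the jar, end stop (x -10 to 90, y 122 to 142, top 50 mm) at +y. A saw-toothed steel rack (16 mm wide, top 35 mm above the table) lies along x = -55, y 28 to 158 mm
- jaw (a joint): slide of the blue jaw along clamp +y, m: 0 closed, 0.095 fully back; starts at 0.001 to 0.016. Jaw: 34 mm thick, spans clamp x -60 to 70 mm, top 56 mm above the table, back face at clamp y = 21 mm + value. It drags with about 3 N, resists quick pushes more, stays where left. With the pawl in the teeth it locks after at most 15 mm of backward motion (12 mm tooth pitch)
- jaw_post (a point): top centre of the jaw's handle, an upright round dark wooden post 22 mm across, standing 56 mm above the jaw's flat top (the lowest 6 mm inside a 32 mm washer); this point is 112 mm above the table. Moves with the jaw, axes as the clamp's
- pawl (a joint): hinge of the ratchet pawl, on the jaw, about the clamp's x, 0 to 2.0 rad. 0 to 0.25: in the rack teeth, jaw locked. Grows as the red handle bar swings up and over towards the fence (clamp -y). It turns freely (80 g) and falls by its weight: back into the teeth below about 0.9, over to rest at 2.0 above about 1.1
- pawl_bar (a point): grip point of the pawl's red handle bar, on its axis: a level round bar 10 mm across along the clamp's x; it sticks out 40 mm to the clamp's -x from the side of its arm, and this point lies 23 mm out from the arm and 17 mm short of the free end. In the teeth it is 94 to 103 mm above the table; flipped over, 90 mm. Its axes turn with the pawl
- pawl_pivot (a point): point on the pawl's hinge axis with the same clamp x as point pawl_bar (empty air there; the hinge is 27 mm to +x), 62 mm above the table; moves with the jaw, axes as the clamp's. The bar's grip point circles it at radius 55 mm, at an elevation of 0.61 rad + joint pawl, measured from the clamp's +y upward
- jar: white glue jar with a yellow lid, 44 mm across, 85 mm high, 140 to 280 g, standing on the clamp's bed between jaw and end stop; origin at the centre of its underside, z up
- mat: square cork mat, 120 x 120 x 4 mm, fixed on the table to the left or right of the clamp; origin at the centre of its underside
- frame: small black picture frame with a print, 160 x 126 x 16 mm, 250 g, lying flat on the clamp's bed between fence and jaw; origin at the centre of its underside
Mind the look-alikes: they are no part of the job. There is more than one size of the jar; the one meant has the size given above.

How it is judged:
On the way, in this order (a step that is already met when the one before it is completed fails the run):
1. the pawl is flipped over out of the teeth (value of joint pawl above 1.5 rad), for 0.2 s.
2. the jaw is slid fully back (value of joint jaw above 0.088 m), for 0.2 s.
At the end, for the whole second after the job is handed in: The jaw is within 7 mm of fully back, the pawl is flipped over (above 1.5 rad), the jar stands upright (within 0.1 rad) and still on the cork mat with its centre on the mat (within 55 mm of the mat's middle in each direction), and the framed print is within 20 mm of where it started (value of joint jaw above 0.088 m and value of joint pawl above 1.5 rad and x of jar in the frame of mat between -0.055 and 0.055 m and y of jar in the frame of mat between -0.055 and 0.055 m and height (world z) of jar below 0.01 m and angle between jar's own z axis and vertical below 0.1 rad and linear speed of jar below 0.02 m/s and distance of frame from where it was at the start of the episode below 0.02 m); the robot touches nothing.
It fails at once if the jar is tipped by more than about 35 degrees (angle between jar's own z axis and vertical above 0.6 rad).
It fails at once if the framed print is shifted by more than 30 mm (distance of frame from where it was at the start of the episode above 0.03 m).
It also fails if it takes over 62 s, if anything falls off the work surface, if the arm or the gripper's body presses on something with over 40 N, if the wrist force passes 120 N, or if a joint passes its speed limit or range.

## Working session

There is one attempt and no reset: what is moved stays moved. The work goes in short steps, Python scripts to look and compute and a shell command to move; the robot and the scene stay as the last step left them, time stands still between calls to the robot, and variables do not carry over. Pictures are saved under pics/ and viewed, about 8 in all and at most 12, crops included, and the job is handed in when it is done.

```bash
mkdir -p pics
cat > h.py <<'E'
from cell import *
import numpy as np, cv2
from scipy.spatial.transform import Rotation as R
def snap(n,f):
    i=camera_info(n); im=read_camera(n); cv2.imwrite(f'pics/{f}.png',im[:,:,::-1]); np.savez(f'pics/{f}.npz',im=im,pose=i['pose'],k=[i['vfov'],i['cx'],i['cy']],fish=(n=='wrist')); return im
def ray(f,u,v):
    d=np.load(f'pics/{f}.npz'); vf,cx,cy=d['k']; fl=192/np.tan(np.radians(vf)/2)
    x,y=u-cx,v-cy
    if d['fish']:
        r=np.hypot(x,y)+1e-9; t=r/fl; c=np.array([np.sin(t)*x/r,-np.sin(t)*y/r,-np.cos(t)])
    else: c=np.array([x/fl,-y/fl,-1])
    P=d['pose']; c=P[:3,:3]@c; return P[:3,3],c/np.linalg.norm(c)
def at(f,u,v,z):
    o,c=ray(f,u,v); return o+c*(z-o[2])/c[2]
def proj(f,p):
    d=np.load(f'pics/{f}.npz'); vf,cx,cy=d['k']; fl=192/np.tan(np.radians(vf)/2)
    P=d['pose']; c=P[:3,:3].T@(np.array(p)-P[:3,3])
    if d['fish']:
        r=np.hypot(c[0],c[1]); t=np.arctan2(r,-c[2]); return cx+fl*t*c[0]/r, cy-fl*t*c[1]/r
    return cx+fl*c[0]/-c[2], cy+fl*c[1]/c[2]
def tri(a,b):
    (o1,d1),(o2,d2)=ray(*a),ray(*b); A=np.stack([d1,-d2],1); s=np.linalg.lstsq(A,o2-o1,rcond=None)[0]
    p,q=o1+s[0]*d1,o2+s[1]*d2; return (p+q)/2,np.linalg.norm(p-q)
def totool(w,pose=None):
    "world displacement (m) -> tool mm"
    s=get_state(); return R.from_rotvec(s['orientation']).inv().apply(w)*1000
E
python3 - <<'E'
from h import *
a=snap('top','t0');b=snap('side','s0')
cv2.imwrite('pics/v0.png',cv2.resize(a,(800,600),interpolation=cv2.INTER_CUBIC)[:,:,::-1])
cv2.imwrite('pics/v1.png',cv2.resize(b,(800,600),interpolation=cv2.INTER_CUBIC)[:,:,::-1])
s=get_state();print({k:np.round(v,3) for k,v in s.items()});print(R.from_rotvec(s['orientation']).as_matrix().round(3))
for n in('top','side'):print(camera_info(n))
E
```

```text
{'time_s': np.float64(0.1), 'joints': array([ 1.25 ,  0.508, -0.238,  1.501,  0.126,  1.149, -0.155]), 'joint_vel': array([-0.   , -0.002, -0.002, -0.001,  0.   , -0.001, -0.   ]), 'joint_efforts': array([-5.0000e-03, -6.2183e+01, -2.1950e+00, -2.5020e+01,  1.2000e-02,
        8.0000e-03,  0.0000e+00]), 'position': array([ 0.258, -0.569,  0.25 ]), 'orientation': array([ 1.986,  0.431, -1.987]), 'ft_force': array([ 0.395,  0.44 , -0.094]), 'torque': array([-0.03 ,  0.003, -0.001]), 'width': np.float64(0.085)}
[[-0.001  0.413 -0.911]
 [ 0.001 -0.911 -0.413]
 [-1.    -0.002  0.   ]]
{'vfov': 43.95721619759149, 'cx': 259.4357229339719, 'cy': 192.21534250169952, 'pose': array([[ 0.0207557 ,  0.98410767, -0.17635557,  0.34830565],
       [-0.99950968,  0.02456079,  0.01942066,  0.00698345],
       [ 0.02344346,  0.17586601,  0.98413493,  1.23860791],
       [ 0.        ,  0.        ,  0.        ,  1.        ]])}
{'vfov': 42.601740304338826, 'cx': 251.77643263879472, 'cy': 186.86801870607576, 'pose': array([[-0.77754332,  0.37974488, -0.50121873, -0.17343528],
       [-0.62877843, -0.4796608 ,  0.61201569,  0.83566734],
       [-0.00800516,  0.79102424,  0.61173244,  0.93357097],
       [ 0.        ,  0.        ,  0.        ,  1.        ]])}
```

View pics/v0.png

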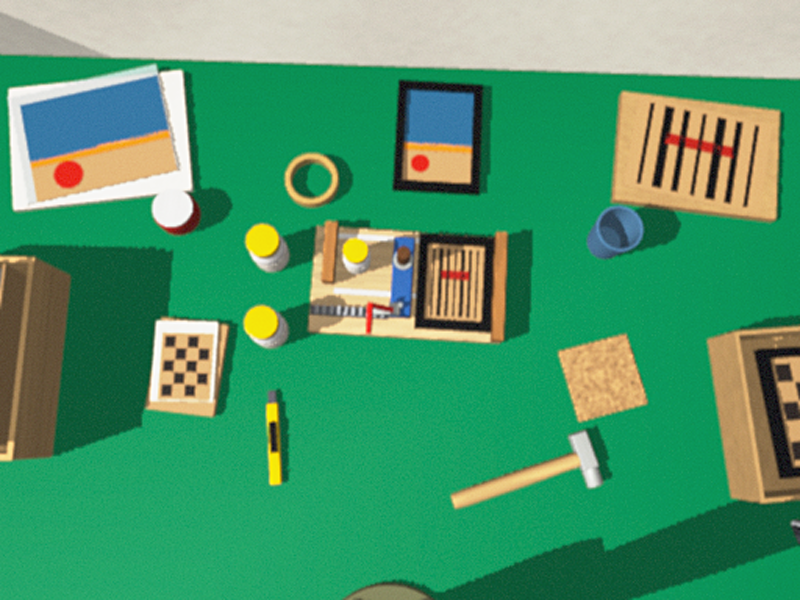

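View pics/v1.png

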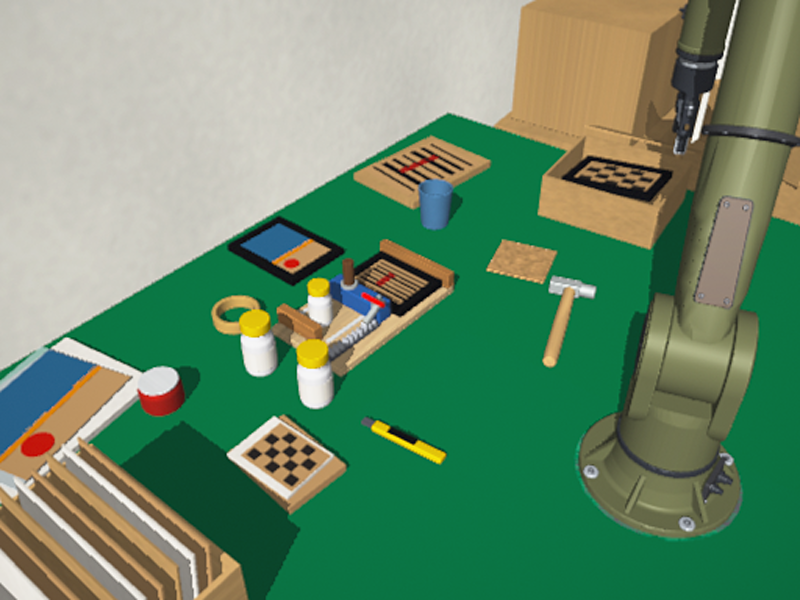

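The top view (800x600) shows the clamp at (408,282), fence on the right (world −y) and rack on the near side, so the clamp axes roughly match the world axes. The mat is at (603,377).

There are three yellow-lid jars: (355,250) on the bed, and (265,245) and (265,325) on the table and visibly larger. The one on the bed fits the description. Next I'll confirm that in a crop and measure.

Run:
```python
from h import *
a=np.load('pics/t0.npz')['im'];b=np.load('pics/s0.npz')['im']
ca=cv2.resize(a[130:225,150:335],None,fx=4.3,fy=4.3,interpolation=cv2.INTER_CUBIC)[:,:795]
cb=cv2.resize(b[145:260,145:300],None,fx=2.5*0.65,fy=2.5*.65,interpolation=cv2.INTER_CUBIC)
cv2.imwrite('pics/c0.png',ca[:,:,::-1])
cb=cv2.resize(b[145:260,145:300],None,fx=5,fy=5,interpolation=cv2.INTER_CUBIC);cv2.imwrite('pics/c1.png',cb[:,:,::-1])
def comps(n,im,lo,hi,mn=8):
    h=cv2.cvtColor(im,cv2.COLOR_RGB2HSV);m=cv2.inRange(h,lo,hi);k,l,s,c=cv2.connectedComponentsWithStats(m)
    for i in range(1,k):
        if s[i,4]>=mn: print(n,'c',c[i].round(1),'box',s[i])
    return l,c,s
for n,im,f in(('top',a,'t0'),('side',b,'s0')):
    comps(n+' yellow',im,(22,180,120),(33,255,255),40)
    comps(n+' red',im,(0,180,120),(6,255,255))
    comps(n+' blue',im,(105,150,60),(120,255,255),40)
    m=cv2.inRange(cv2.cvtColor(im,cv2.COLOR_RGB2HSV),(10,60,90),(25,200,255))
    for c in cv2.findContours(m,cv2.RETR_EXTERNAL,cv2.CHAIN_APPROX_NONE)[0]:
        if 300<cv2.contourArea(c)<9000: 
            r=cv2.minAreaRect(c); print(n,'wood',np.round(r[0],1),np.round(r[1],1),round(r[2],1), [at(f,*p,0.004).round(3).tolist()[:2] for p in cv2.boxPoints(r)])
```

```text
top yellow c [167.8 153.5] box [158 144  21  20 337]
top yellow c [227. 160.] box [219 153  16  15 186]
top yellow c [166.9 205.8] box [157 196  21  21 346]
top yellow c [175.2 285.1] box [171 258   9  52 275]
top red c [430.3  89. ] box [426  86   9   7  47]
top red c [442.3  91.3] box [438  88   9   7  46]
top red c [451.9  93.5] box [448  90   9   8  45]
top red c [464.9  96.6] box [461  94   8   7  40]
top red c [268.2 103.9] box [263  99  11  11  92]
top red c [ 43.5 111.2] box [ 35 103  18  17 241]
top red c [110.2 146.5] box [106 145  10   4  17]
top red c [283.8 175.4] box [282 174   4   4  13]
top red c [293.2 175.7] box [287 174  13   5  56]
top red c [237.8 200.8] box [235 194  16  19  64]
top blue c [258.8 155.3] box [253 152  12  10  64]
top blue c [257.2 184.4] box [251 171  13  31 273]
top wood [330. 307.] [10.1 85.4] 71.6 [[0.255, -0.096], [0.326, -0.303], [0.302, -0.31], [0.232, -0.104]]
top wood [502. 263.] [70. 18.] 90.0 [[0.489, -0.634], [0.49, -0.682], [0.31, -0.669], [0.309, -0.622]]
top wood [385.4 241. ] [47.3 45.6] 74.1 [[0.49, -0.275], [0.526, -0.391], [0.40
[... 2456 characters left out ...]
, [0.338, -0.32], [0.311, -0.326], [0.232, -0.102]]
side wood [249.5 180. ] [42.9 21. ] 26.6 [[0.676, -0.071], [0.72, -0.169], [0.556, -0.163], [0.522, -0.071]]
side wood [333.2 166.6] [40.8 22.4] 13.2 [[0.486, -0.269], [0.543, -0.385], [0.409, -0.419], [0.362, -0.304]]
side wood [252.  204.4] [53.9 91.3] 22.2 [[0.539, 0.149], [0.73, -0.23], [0.53, -0.238], [0.385, 0.125]]
side wood [193.1 163.3] [13.7 35. ] 58.0 [[0.853, -0.021], [0.853, -0.162], [0.786, -0.126], [0.789, 0.009]]
side wood [502.5 118.5] [49. 17.] 90.0 [[0.206, -1.18], [0.152, -1.223], [0.041, -0.844], [0.087, -0.808]]
side wood [270.3 109.1] [37.1 81.8] 63.4 [[0.97, -0.404], [0.934, -0.848], [0.713, -0.641], [0.768, -0.263]]
```

View pics/c0.png

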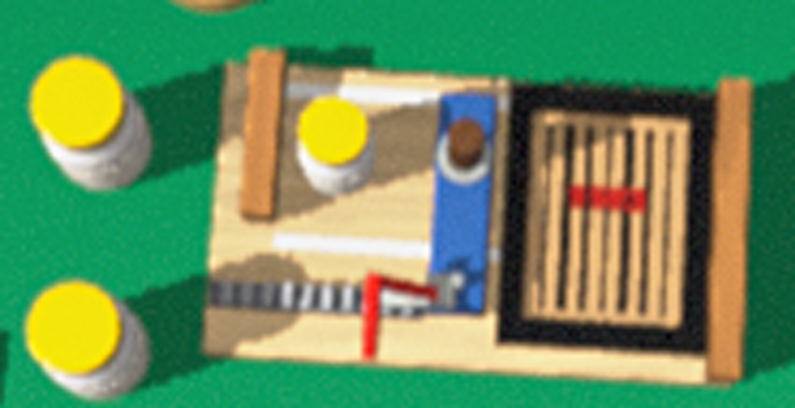

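View pics/c1.png

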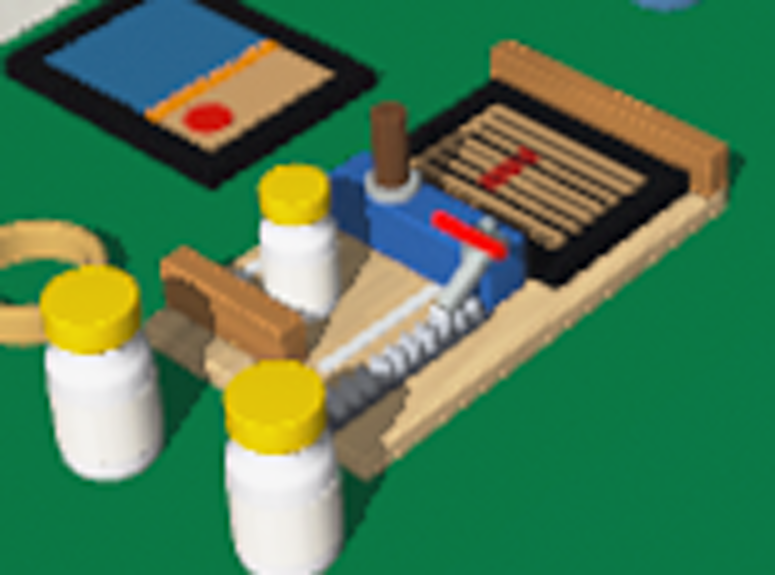

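The crops confirm the jar on the bed: top crop (333,130), lid about 16 px wide against about 20 px for the two table jars. The red bar runs from (375,275) to (371,357) in the top crop, its free end towards the robot. The post is at (466,135). Now I'll compute positions.

Run:
```python
from h import *
T=lambda u,v:(150+(u-2)/4.3,130+(v-2)/4.3); S=lambda u,v:(145+(u-2)/5,145+(v-2)/5)
pt=lambda n,u,v,z:print(n,at('t0',*T(u,v),z).round(4))
def both(n,a,b):
    p,e=tri(('t0',*T(*a)),('s0',*S(*b)));print(n,p.round(4),'err',round(e,4))
pt('bed NL',205,357,.016);pt('bed FL',225,62,.016)
pt('fence near-left corner',707,378,.05);pt('fence far left',720,80,.05); pt('fence far right',750,80,.05);pt('fence near right',741,381,.05)
pt('stop FL',250,50,.05);pt('stop FR',284,50,.05);pt('stop NR',273,217,.05);pt('stop NL',242,214,.05)
pt('jaw back far',441,95,.056);pt('jaw back near',430,305,.056);pt('jaw front far',496,97,.056);pt('jaw front near',485,312,.056)
both('jar lid',(333,130),(295,180));pt('jar lid top',333,130,.101)
print('small lid',at('t0',227.3,160.2,.101)[:2],'side',at('s0',203.3,182,.101)[:2])
both('post',(466,126),(389,107));pt('post top',466,127,.112)
pt('bar root',374,277,.098);pt('bar free',370,356,.098)
both('bar free',(370,356),(437,217));both('bar root',(374,277),(503,250))
for z in(.098,):print('side bar',at('s0',*S(437,217),z),at('s0',*S(503,250),z))
print('big lids',[np.round(at('t0',u,v,.11)[:2],3) for u,v in((167.8,153.5),(166.9,205.8))])
```

```text
bed NL [0.51   0.1425 0.016 ]
bed FL [0.6936 0.1382 0.016 ]
fence near-left corner [ 0.5001 -0.1553  0.05  ]
fence far left [ 0.6809 -0.163   0.05  ]
fence far right [ 0.6814 -0.1812  0.05  ]
fence near right [ 0.4988 -0.1753  0.05  ]
stop FL [0.6918 0.1199 0.05  ]
stop FR [0.6924 0.0996 0.05  ]
stop NR [0.5899 0.1023 0.05  ]
stop NL [0.5913 0.1206 0.05  ]
jaw back far [0.6655 0.0047 0.056 ]
jaw back near [0.5385 0.0081 0.056 ]
jaw front far [ 0.6651 -0.0282  0.056 ]
jaw front near [ 0.5352 -0.0242  0.056 ]
jar lid [0.6309 0.066  0.1029] err 0.0007
jar lid top [0.6311 0.0659 0.101 ]
small lid [0.63003355 0.06509687] side [0.62930698 0.06972398]
post [ 0.6314 -0.0109  0.1106] err 0.0039
post top [ 0.6321 -0.0098  0.112 ]
bar root [0.547  0.0401 0.098 ]
bar free [0.5019 0.0411 0.098 ]
bar free [0.5138 0.0514 0.1215] err 0.037
bar root [0.5336 0.0305 0.0831] err 0.0374
side bar [0.55087212 0.03766043 0.098     ] [0.50359552 0.03753225 0.098     ]
big lids [array([0.641, 0.21 ]), array([0.512, 0.205])]
```

Measured: jar at (.6305,.0665), clamp yaw ≈ −0.033 rad, bar grip point ≈ (.520,.039,.096), post (.632,−.010). The mat's corners average to about (.450,−.348). All of these agree with the given sizes. Moving above the jar now.

```bash
python3 -m jog '[0,-425,-601,-1.112,0,0,1, 0,-425,-601,-1.112,0,0,1, 0,-425,-601,-1.112,0,0,1, 0,-425,-601,-1.112,0,0,1, 0,-425,-601,-1.112,0,0,1, 0,-425,-601,-1.112,0,0,1, 0,-425,-601,-1.112,0,0,1, 0,-425,-601,-1.112,0,0,1, 0,-425,-601,-1.112,0,0,1, 0,-425,-601,-1.112,0,0,1]'
cat >> h.py <<'E'
def go(p,yaw):
    "print shift (mm) and turn in current tool axes to reach TCP p, tool down with tool y at world angle yaw"
    s=get_state(); A=R.from_rotvec(s['orientation']); c,n=np.cos(yaw),np.sin(yaw)
    B=R.from_matrix(np.array([[0,0,-1],[c,n,0],np.cross([0,0,-1],[c,n,0])]).T)
    print('pos',np.round(s['position'],4),'shift',np.round(A.inv().apply(np.array(p)-s['position'])*1000,1),'turn',np.round((A.inv()*B).as_rotvec(),4),'w',round(float(s['width']),4),'F',np.round(s['ft_force'],1),'t',s['time_s'])
    print(A.as_matrix().round(2).tolist())
E
python3 -c "
from h import *
go([.6305,.0665,.2],-.033)"
```

```text
time_s: 1.1
position: [0.5111, -0.1361, 0.2501]
orientation: [1.234, 1.193, -1.234]
ft_force: [0.7, -1.1, 0.1]
width: 0.0855
pos [ 0.5111 -0.1361  0.2501] shift [  50.1  112.5 -206.5] turn [-0.0005  0.0001  0.0004] w 0.0855 F [ 0.7 -1.1  0.1] t 1.1
[[-0.0, 1.0, -0.03], [-0.0, -0.03, -1.0], [-1.0, -0.0, 0.0]]
```

```bash
python3 -m jog '[20,112,-206,0,0,0,1, 20,112,-206,0,0,0,1, 20,112,-206,0,0,0,1, 20,112,-206,0,0,0,1, 20,112,-206,0,0,0,1, 20,112,-206,0,0,0,1, 20,112,-206,0,0,0,1]'
python3 -c "
from h import *
go([.6305,.0665,.065],-.033)
a=snap('wrist','w0');cv2.imwrite('pics/w0v.png',cv2.resize(a,(800,600))[:,:,::-1])
for n,p in dict(jar=(.6305,.0665,.101),post=(.632,-.010,.112),bargrip=(.52,.039,.096),barroot=(.547,.038,.096)).items(): print(n,np.array(proj('w0',p))*1.5625)"
```

```text
time_s: 1.8
position: [0.6291, 0.0654, 0.2294]
orientation: [1.231, 1.196, -1.233]
ft_force: [-1.2, -1.2, -1.1]
width: 0.0855
pos [0.6291 0.0654 0.2294] shift [164.4   1.6  -1.2] turn [0.002  0.0001 0.0016] w 0.0855 F [-1.2 -1.2 -1.1] t 1.8
[[-0.0, 1.0, -0.03], [-0.0, -0.03, -1.0], [-1.0, -0.0, 0.0]]
jar [407.25552049 296.63496737]
post [413.50454099 423.78157358]
bargrip [231.31175889 342.34285249]
barroot [271.99089433 343.39200432]
```

View pics/w0v.png

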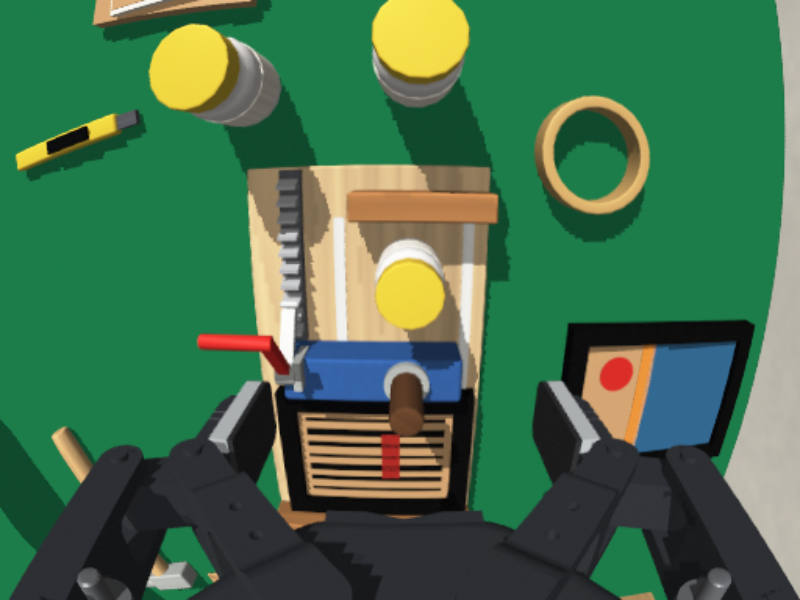

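The wrist view agrees with the predictions: lid at (411,294), bar from (200,341) to (270,344), post top at (407,418). Descending onto the jar and gripping it.

```bash
python3 -m jog '[40,2.5,-2,0,0,0,1, 80,2.5,-2,0,0,0,1, 115,2.5,-2,0,0,0,1, 145,2.5,-2,0,0,0,1, 163,2.5,-2,0,0,0,1, 163,2.5,-2,0,0,0,1, 163,2.5,-2,0,0,0,0, 163,2.5,-2,0,0,0,-0.5, 163,2.5,-2,0,0,0,-1, 163,2.5,-2,0,0,0,-1]' && python3 -m jog '[0,0,0,0,0,0,-1,0,0,0,0,0,0,-1,0,0,0,0,0,0,-1,0,0,0,0,0,0,-1,0,0,0,0,0,0,-1]'
python3 -c "
from h import *
go([.45,-.348,.2],-.033)"
```

```text
time_s: 2.85
position: [0.6326, 0.0663, 0.0692]
orientation: [1.235, 1.191, -1.232]
ft_force: [-2.4, -1.3, 6.4]
width: 0.0419
time_s: 3.35
position: [0.6326, 0.0663, 0.0692]
orientation: [1.235, 1.191, -1.232]
ft_force: [-1.2, -1.2, 7.6]
width: 0.042
pos [0.6326 0.0663 0.0692] shift [-131.  -168.4  420.2] turn [-0.0004  0.0003 -0.0024] w 0.042 F [-1.2 -1.2  7.6] t 3.35
[[0.0, 1.0, -0.03], [-0.0, -0.03, -1.0], [-1.0, 0.0, 0.0]]
```

```bash
python3 -m jog '[-15,0,0,0,0,0,-1, -40,0,0,0,0,0,-1, -75,0,0,0,0,0,-1, -110,0,0,0,0,0,-1, -131,0,0,0,0,0,-1, -131,-20,50,0,0,0,-1, -131,-35,85,0,0,0,-1, -131,-50,125,0,0,0,-1, -131,-67,165,0,0,0,-1, -131,-84,210,0,0,0,-1]' && python3 -m jog '[0,-16,40,0,0,0,-1,0,-32,80,0,0,0,-1,0,-48,120,0,0,0,-1,0,-64,160,0,0,0,-1,0,-76,190,0,0,0,-1,0,-84,210,0,0,0,-1,0,-84,210,0,0,0,-1,0,-84,210,0,0,0,-1,0,-84,210,0,0,0,-1]'
python3 -c "
from h import *
go([.45,-.348,.065],-.033)
a=snap('wrist','w1');cv2.imwrite('pics/w1v.png',cv2.resize(a,(640,480))[:,:,::-1])"
```

```text
time_s: 4.35
position: [0.5404, -0.1412, 0.1997]
orientation: [1.233, 1.193, -1.231]
ft_force: [1.5, -0.7, -2.0]
width: 0.0424
time_s: 5.25
position: [0.451, -0.3465, 0.1991]
orientation: [1.233, 1.194, -1.231]
ft_force: [-0.9, 0.6, -1.7]
width: 0.0417
pos [ 0.451  -0.3465  0.1991] shift [134.1  -1.1   1.5] turn [ 0.0017 -0.0002 -0.001 ] w 0.0417 F [-0.9  0.6 -1.7] t 5.25
[[0.0, 1.0, -0.03], [0.0, -0.03, -1.0], [-1.0, 0.0, -0.0]]
```

View pics/w1v.png

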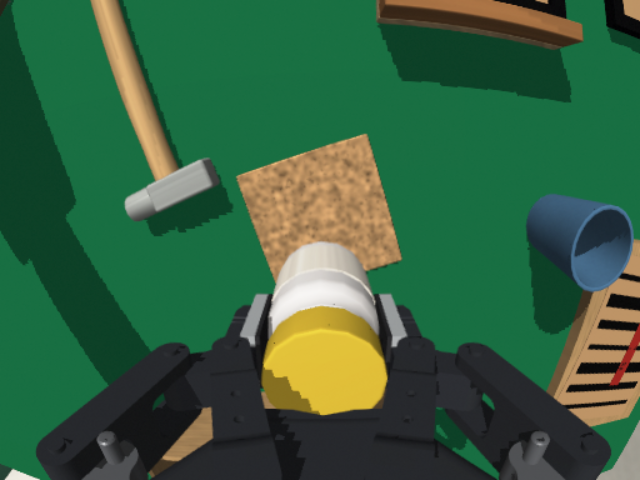

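The jar hangs upright between the pads. Mat corners in this view are (238,176), (367,135) and (401,262). I'll check the centre, then lower.

```bash
python3 -c "
from h import *
c=at('w1',319.5*.8,219*.8,.004);print('mat',c, [at('w1',u*.8,v*.8,.004).round(3) for u,v in((238,176),(367,135),(401,262))])
go([c[0],c[1],.0575],-.033)"
```

```text
mat [ 0.44756301 -0.3476993   0.004     ] [array([ 0.378, -0.306,  0.004]), array([ 0.49 , -0.275,  0.004]), array([ 0.521, -0.391,  0.004])]
pos [ 0.451  -0.3464  0.1989] shift [141.4  -3.6   1.4] turn [ 0.0022 -0.0001 -0.0009] w 0.0421 F [-0.2 -0.5 -1.9] t 5.3
[[0.0, 1.0, -0.03], [0.0, -0.03, -1.0], [-1.0, 0.0, -0.0]]
```

```bash
python3 -m jog '[35,-3,1,0,0,0,-1, 70,-3,1,0,0,0,-1, 100,-3,1,0,0,0,-1, 120,-3,1,0,0,0,-1, 132,-3,1,0,0,0,-1, 137,-3,1,0,0,0,-1, 139,-3,1,0,0,0,-1, 140,-3,1,0,0,0,-1,140,-3,1,0,0,0,-1]'
```

```text
time_s: 6.2
position: [0.4476, -0.3489, 0.0591]
orientation: [1.233, 1.192, -1.233]
ft_force: [-0.1, 0.1, -1.8]
width: 0.0416
```

```bash
python3 -m jog '[1,0,0,0,0,0,-1,1.5,0,0,0,0,0,-1,2,0,0,0,0,0,-1,2,0,0,0,0,0,-1]'; python3 -m jog '[0.7,0,0,0,0,0,-1,1.5,0,0,0,0,0,-1,1.5,0,0,0,0,0,-1]'
```

```text
time_s: 6.6
position: [0.4474, -0.349, 0.0572]
orientation: [1.233, 1.192, -1.234]
ft_force: [-2.0, 0.8, 6.2]
width: 0.042
time_s: 6.9
position: [0.4474, -0.3491, 0.0571]
orientation: [1.232, 1.191, -1.234]
ft_force: [-5.6, 2.6, 20.6]
width: 0.042
```

Contact made. I'll relieve the pressure, release and rise.

```bash
python3 -m jog '[-1.5,0,0,0,0,0,-1,-1.5,0,0,0,0,0,-0.2,-1.5,0,0,0,0,0,0.2,-1.5,0,0,0,0,0,0.6,-1.5,0,0,0,0,0,1,-1.5,0,0,0,0,0,1,-1.5,0,0,0,0,0,1,-20,0,0,0,0,0,1,-60,0,0,0,0,0,1,-100,0,0,0,0,0,1]' && python3 -m jog '[-40,0,0,0,0,0,1,-60,0,0,0,0,0,1,-60,0,0,0,0,0,1]'
python3 -c "
from h import *
a=snap('wrist','w2');cv2.imwrite('pics/w2v.png',cv2.resize(a,(640,480))[:,:,::-1])
go([.519,.039,.2],-.033)"
```

```text
time_s: 7.9
position: [0.4467, -0.3482, 0.1552]
orientation: [1.234, 1.196, -1.234]
ft_force: [-0.1, -0.9, -0.2]
width: 0.0856
time_s: 8.2
position: [0.4487, -0.3493, 0.218]
orientation: [1.233, 1.187, -1.232]
ft_force: [0.9, -0.8, -0.1]
width: 0.0856
pos [ 0.4477 -0.349   0.216 ] shift [  15.5   58.3 -390.2] turn [-0.0003  0.0018 -0.0022] w 0.0855 F [-0.5 -0.2 -0.7] t 8.25
[[0.0, 1.0, -0.03], [-0.0, -0.03, -1.0], [-1.0, 0.0, 0.0]]
```

View pics/w2v.png

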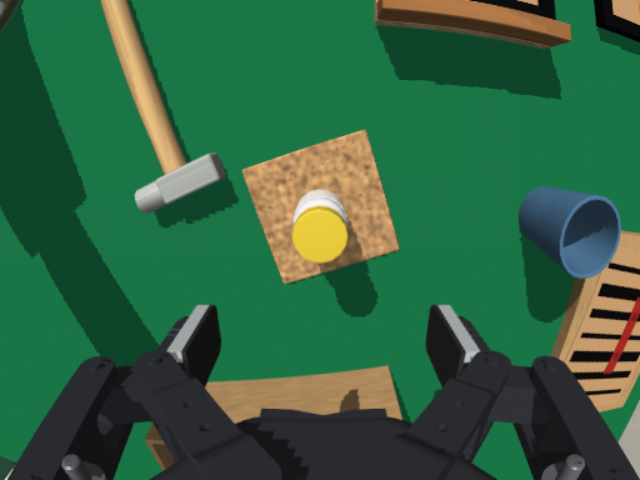

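The jar stands upright near the middle of the mat: lid at (320,235), mat spanning (244–398,131–283). Now for the pawl: with fingers shut, come down on the +y side of the bar and sweep it towards −y.

```bash
python3 -m jog '[25,53,-426,0,0,0,0,25,53,-426,0,0,0,-1,25,53,-426,0,0,0,-1,25,53,-426,0,0,0,-1,25,53,-426,0,0,0,-1,25,53,-426,0,0,0,-1,25,53,-426,0,0,0,-1,25,53,-426,0,0,0,-1,25,53,-426,0,0,0,-1,25,53,-426,0,0,0,-1]'
python3 -c "
from h import *
go([.515,.075,.097],-.033)
a=snap('wrist','w3');cv2.imwrite('pics/w3v.png',cv2.resize(a,(640,480))[:,:,::-1])"
```

```text
time_s: 9.25
position: [0.5135, 0.0809, 0.1886]
orientation: [1.229, 1.201, -1.227]
ft_force: [0.4, -0.9, 0.4]
width: 0.0
pos [0.5135 0.0809 0.1886] shift [91.6  1.8  6.2] turn [ 0.0079 -0.003   0.0017] w 0.0 F [ 0.4 -0.9  0.4] t 9.25
[[-0.0, 1.0, -0.03], [0.0, -0.03, -1.0], [-1.0, -0.0, -0.0]]
```

View pics/w3v.png

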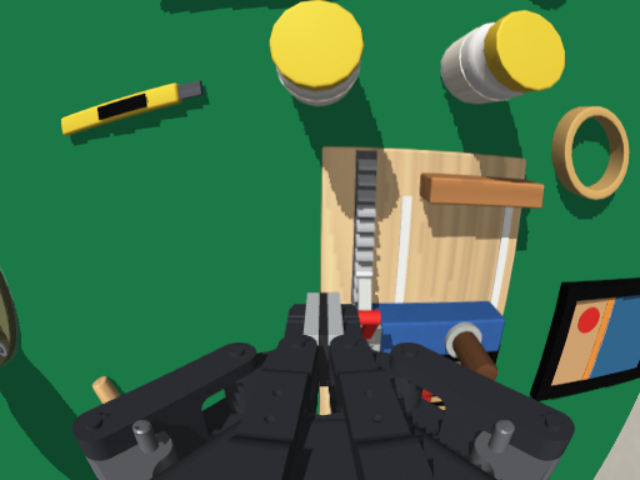

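The view shows the shut fingers at (325,315), just left of the bar's root at (372,317), with bare bed beyond, so it is clear to descend. Lowering, then sweeping −y.

```bash
python3 -m jog '[30,1,3,0,0,0,-1,60,1,3,0,0,0,-1,85,1,3,0,0,0,-1,92,1,3,0,0,0,-1,92,1,3,0,0,0,-1]' && python3 -m jog '[0,0,8,0,0,0,-1,0,0,16,0,0,0,-1,0,0,24,0,0,0,-1,0,0,30,0,0,0,-1,0,0,30,0,0,0,-1]'
```

```text
time_s: 9.8
position: [0.5142, 0.071, 0.0966]
orientation: [1.232, 1.195, -1.237]
ft_force: [-0.5, -0.5, 0.5]
width: -0.0001
time_s: 10.3
position: [0.5144, 0.0404, 0.0982]
orientation: [1.234, 1.191, -1.235]
ft_force: [-0.2, 0.2, 0.1]
width: 0.0002
```

```bash
python3 -m jog '[0,0,6,0,0,0,-1,0,0,12,0,0,0,-1,0,0,18,0,0,0,-1,0,0,24,0,0,0,-1,0,0,30,0,0,0,-1,0,0,30,0,0,0,-1]'; python3 -c "
from h import *
go([.512,-.012,.097],-.033)
a=snap('side','s1');cv2.imwrite('pics/s1v.png',cv2.resize(a[120:260,145:325],None,fx=4,fy=4,interpolation=cv2.INTER_CUBIC)[:,:,::-1])"
```

```text
time_s: 10.9
position: [0.5129, 0.0109, 0.0976]
orientation: [1.234, 1.193, -1.235]
ft_force: [-0.2, -0.1, -0.1]
width: 0.0
pos [0.5129 0.0109 0.0976] shift [ 0.6 -0.1 23. ] turn [-0.0016  0.0007  0.0006] w 0.0 F [-0.2 -0.1 -0.1] t 10.9
[[-0.0, 1.0, -0.03], [-0.0, -0.03, -1.0], [-1.0, -0.0, 0.0]]
```

View pics/s1v.png

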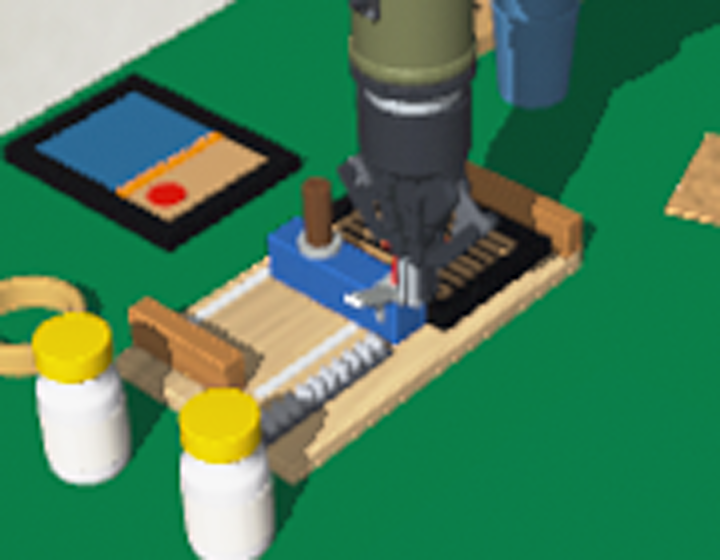

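The pawl's tip (350,298) has left the rack and the arm (395,270) stands nearly upright behind the fingers, so the push is working. Continuing over the top.

```bash
python3 -m jog '[0,0,6,0,0,0,-1,0,0,12,0,0,0,-1,0,0,18,0,0,0,-1,0,0,24,0,0,0,-1,0,0,30,0,0,0,-1,0,0,33,0,0,0,-1,0,0,33,0,0,0,-1,0,0,33,0,0,0,-1]' && python3 -m jog '[-10,0,-15,0,0,0,-1,-50,0,-30,0,0,0,-1,-95,0,-40,0,0,0,-1,-110,0,-50,0,0,0,-1,-110,0,-50,0,0,0,-1]'; python3 -c "
from h import *
go([.632,-.085,.125],-.033)
a=snap('wrist','w4');cv2.imwrite('pics/w4v.png',cv2.resize(a,(640,480))[:,:,::-1])"
```

```text
time_s: 11.75
position: [0.5121, -0.0205, 0.0978]
orientation: [1.234, 1.193, -1.233]
ft_force: [0.7, -0.1, 0.4]
width: -0.0003
time_s: 12.25
position: [0.515, 0.0332, 0.2114]
orientation: [1.235, 1.192, -1.225]
ft_force: [0.3, 0.7, 0.0]
width: 0.0
pos [0.515  0.0332 0.2114] shift [ 86.9 119.9 114.8] turn [ 0.0038 -0.0019 -0.0062] w 0.0 F [0.3 0.7 0. ] t 12.25
[[0.01, 1.0, -0.03], [0.0, -0.03, -1.0], [-1.0, 0.01, -0.0]]
```

View pics/w4v.png

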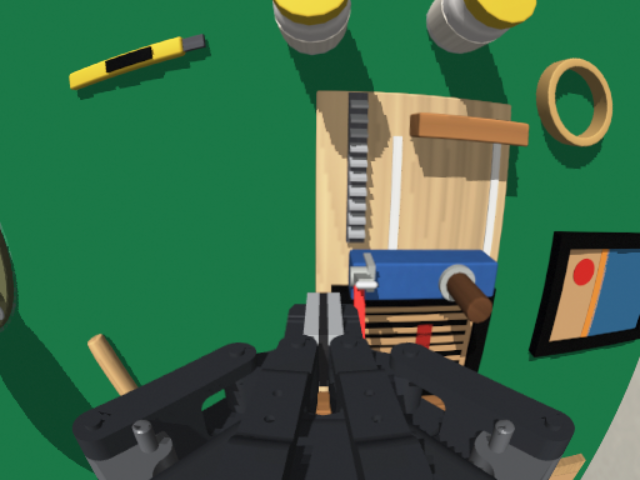

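The pawl is flipped: its red arm at (358,300) now points to the fence. Next I'll locate the post and go behind it, on the fence side.

```bash
python3 -c "
from h import *
p=at('w4',478*.8,307*.8,.112);print(p,[np.array(proj('w4',q))*1.25 for q in((.632,-.01,.112),)])
go([.632,-.05,.2],-.033)"; python3 -m jog '[10,119,80,0,0,0,-1,10,119,80,0,0,0,-1,10,119,80,0,0,0,-1,10,119,80,0,0,0,-1,10,119,80,0,0,0,-1]';python3 -c "
from h import *
go([.632,-.05,.098],-.033)"
```

```text
[ 0.62456372 -0.01205993  0.112     ] [array([487.573537  , 303.64533143])]
pos [0.5141 0.0315 0.2095] shift [  9.8 120.3  77.9] turn [ 0.0027 -0.0006 -0.0032] w -0.0 F [-0.9  0.4 -0.3] t 12.3
[[0.0, 1.0, -0.03], [0.0, -0.03, -1.0], [-1.0, 0.0, -0.0]]
time_s: 12.8
position: [0.6295, -0.055, 0.1956]
orientation: [1.233, 1.196, -1.237]
ft_force: [-1.3, 0.4, -0.1]
width: 0.0001
pos [ 0.6295 -0.055   0.1956] shift [97.6  2.7 -5. ] turn [-0.0013 -0.0009  0.0036] w 0.0001 F [-1.3  0.4 -0.1] t 12.8
[[-0.0, 1.0, -0.03], [0.0, -0.03, -1.0], [-1.0, -0.0, -0.0]]
```

```bash
python3 -m jog '[30,1,0,0,0,0,-1,60,1,0,0,0,0,-1,85,1,0,0,0,0,-1,97,1,0,0,0,0,-1,97,1,0,0,0,0,-1]' && python3 -m jog '[0,0,-6,0,0,0,-1,0,0,-12,0,0,0,-1,0,0,-18,0,0,0,-1,0,0,-22,0,0,0,-1,0,0,-26,0,0,0,-1,0,0,-30,0,0,0,-1,0,0,-34,0,0,0,-1,0,0,-38,0,0,0,-1,0,0,-42,0,0,0,-1,0,0,-46,0,0,0,-1]'
```

```text
time_s: 13.3
position: [0.6293, -0.0537, 0.0992]
orientation: [1.231, 1.197, -1.235]
ft_force: [-0.3, -0.4, 0.6]
width: 0.0
time_s: 14.3
position: [0.6327, -0.0083, 0.1008]
orientation: [1.234, 1.193, -1.233]
ft_force: [1.6, -4.3, 3.0]
width: -0.0003
```

The jaw is sliding (about 4 N). Continuing.

```bash
python3 -m jog '[0,0,-4,0,0,0,-1,0,0,-8,0,0,0,-1,0,0,-12,0,0,0,-1,0,0,-16,0,0,0,-1,0,0,-20,0,0,0,-1,0,0,-24,0,0,0,-1,0,0,-28,0,0,0,-1,0,0,-32,0,0,0,-1,0,0,-36,0,0,0,-1,0,0,-40,0,0,0,-1]' && python3 -m jog '[0,0,-4,0,0,0,-1,0,0,-8,0,0,0,-1,0,0,-12,0,0,0,-1,0,0,-16,0,0,0,-1,0,0,-19,0,0,0,-1,0,0,-22,0,0,0,-1]'
```

```text
time_s: 15.3
position: [0.634, 0.0316, 0.1007]
orientation: [1.234, 1.193, -1.233]
ft_force: [3.1, -4.7, 0.4]
width: -0.0003
time_s: 15.9
position: [0.6344, 0.0536, 0.1006]
orientation: [1.233, 1.194, -1.234]
ft_force: [3.0, -4.6, 0.7]
width: -0.0
```

```bash
python3 -m jog '[0,0,-2,0,0,0,-1,0,0,-4,0,0,0,-1,0,0,-4,0,0,0,-1]'; python3 -m jog '[0,0,-1.5,0,0,0,-1,0,0,-3,0,0,0,-1,0,0,-3,0,0,0,-1]'
```

```text
time_s: 16.2
position: [0.6343, 0.0579, 0.1006]
orientation: [1.233, 1.194, -1.234]
ft_force: [2.0, -1.8, -1.1]
width: 0.0001
time_s: 16.5
position: [0.6343, 0.058, 0.1006]
orientation: [1.232, 1.191, -1.237]
ft_force: [1.2, -8.7, 2.6]
width: -0.0
```

The TCP has stalled at y = .058, where the full stroke was predicted to end (.057), and the force is rising. One more small push to confirm, then retreat and look.

```bash
python3 -m jog '[0,0,-1.5,0,0,0,-1,0,0,-2.5,0,0,0,-1,0,0,-2.5,0,0,0,-1]'; python3 -m jog '[0,0,10,0,0,0,-1,0,0,25,0,0,0,-1,-30,0,30,0,0,0,-1,-70,0,40,0,0,0,-1,-110,0,60,0,0,0,-1,-140,0,100,0,0,0,-1,-150,0,140,0,0,0,-1,-150,0,170,0,0,0,-1,-150,0,170,0,0,0,-1,-150,0,170,0,0,0,-1]'; python3 -c "
from h import *
a=snap('top','t2');snap('side','s2');go([.5,-.2,.3],-.033)
ca=cv2.resize(a[130:280,180:430],None,fx=3.2,fy=3.2,interpolation=cv2.INTER_CUBIC);cv2.imwrite('pics/t2v.png',ca[:,:,::-1])"
```

```text
time_s: 16.8
position: [0.6343, 0.0581, 0.1006]
orientation: [1.23, 1.189, -1.24]
ft_force: [0.6, -12.6, 4.1]
width: -0.0001
time_s: 17.8
position: [0.6287, -0.1077, 0.2504]
orientation: [1.235, 1.194, -1.235]
ft_force: [-0.1, 1.2, -1.3]
width: -0.0001
pos [ 0.629  -0.1055  0.2506] shift [ -49.5 -126.    98.4] turn [ 0.0019 -0.0017  0.0006] w -0.0002 F [-1.   0.6  0.1] t 17.9
[[-0.0, 1.0, -0.03], [0.0, -0.03, -1.0], [-1.0, -0.0, -0.0]]
```

View pics/t2v.png

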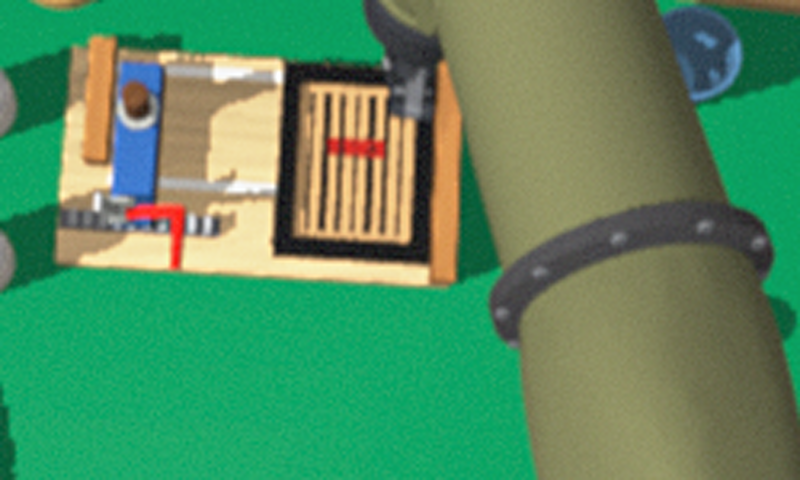

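The jaw (137,130) sits next to the end stop, the pawl bar (178,240) points towards the fence, and the print is in place. The arm hides the mat in this view, so I'll measure numerically and check the jar from the side camera.

Run:
```python
from h import *
T=lambda u,v:(180+(u-1.6)/3.2,130+(v-1.6)/3.2)
b,n=at('t2',*T(118,62),.056),at('t2',*T(113,198),.056); f=at('t2',*T(163,63),.056);st=at('t2',*T(110,160),.05)
print('jaw back far',b,'near',n,'front far',f,'stop inner near',st)
print('jaw back travel vs start', b-np.array([.6655,.0047,.056]))
print('post',at('t2',*T(136,92),.112))
A=np.load('pics/t0.npz')['im'].astype(int);B=np.load('pics/t2.npz')['im'].astype(int)
r=(slice(150,208),slice(262,300)) # print region shift
p,_=cv2.phaseCorrelate(A[r].mean(2)*1.,B[r].mean(2)*1.);print('print shift px',p)
im=np.load('pics/s2.npz')['im'];m=cv2.inRange(cv2.cvtColor(im,cv2.COLOR_RGB2HSV),(22,180,120),(33,255,255))
k,l,s,c=cv2.connectedComponentsWithStats(m)
for i in range(1,k):
    if s[i,4]>60: print(c[i],s[i],at('s2',*c[i],.089-.006).round(3))
print('mat centre proj side',proj('s2',(.449,-.348,.004)),'top of jar',proj('s2',(.4475,-.349,.083)))
cv2.imwrite('pics/s2v.png',cv2.resize(im[120:230,160:380],None,fx=3.6,fy=3.6,interpolation=cv2.INTER_CUBIC)[:,:,::-1])
```

```text
jaw back far [0.67025329 0.09631327 0.056     ] near [0.55957135 0.09618861 0.056     ] front far [0.67040488 0.06031273 0.056     ] stop inner near [0.59127635 0.10016511 0.05      ]
jaw back travel vs start [4.75328638e-03 9.16132720e-02 4.85722573e-17]
post [0.63184217 0.07756633 0.112     ]
print shift px (-0.48361848406182517, -0.15024487977049716)
[336.76106195 145.74336283] [331 141  13  11 113] [ 0.447 -0.347  0.083]
[162.58762887 206.37113402] [153 198  20  18 291] [0.658 0.2   0.083]
[199.59119497 225.89937107] [190 217  20  19 318] [0.526 0.195 0.083]
[262.21257485 283.7245509 ] [238 269  48  28 334] [0.281 0.247 0.083]
mat centre proj side (np.float64(333.91829268341695), np.float64(165.75625416570384)) top of jar (np.float64(336.84373402466457), np.float64(145.35804315366505))
```

View pics/s2v.png

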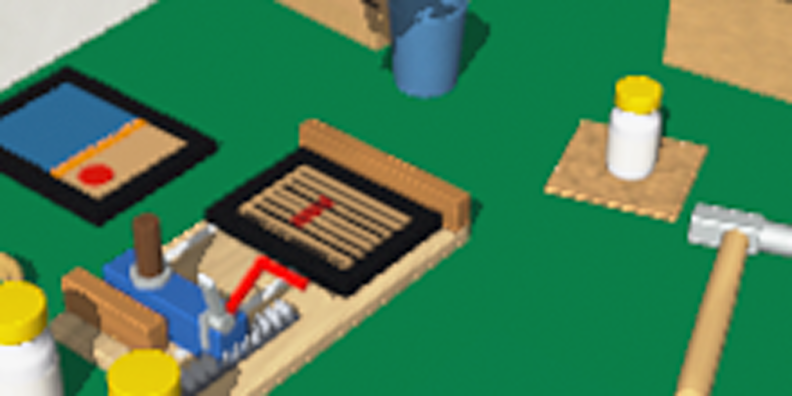

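The side view shows the jar upright in the middle of the mat, the pawl over, the jaw at the stop and the print in place. Handing in.

```bash
python3 -c "
from cell import *
print(hand_in())"
```

```text
the job is handed in; nothing more can be done
None
```

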